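Lay the pump controller on its back and hook its cover on

TASK

The open pump-controller housing is standing on end against the edge of the plywood board: push its top over so that it lies on its back on the board, open front up. Then take its cover from the sloping stand under the pipe, hook the cover's tongue in under the housing's keeper bar at a tilt, and swing it down so that it closes the housing, flat on the rim, and let go. Do not push aside the two pipe fittings on the board or the can standing by it.

Things in the scene. Friction and masses are not known exactly. Their poses are not given: they have to be found in the camera images.
- board: Plywood board fixed to the table, 240 (x) by 280 (y) by 18 mm thick. Origin: middle of its near edge, at table height; its x points away from the robot across the board (the board lies from x 0 to 240), y along the edge, z up. Its position and yaw vary, and it may be on the robot's left or right.
- housing: Loose grey open-fronted box, 70 deep (x) by 120 wide (y) by 180 tall (z) mm, 5 mm walls, 0.55 to 0.95 kg. Starts upright on the table, back (+x) 2 to 9 mm from and about parallel to the board's near edge, open front (-x) to the robot. Origin: centre of its underside as it stands. Front rim at x = -35, back at x = +35. Parts seen inside cannot be touched.
- back_mid (a point): Middle of the housing's back face (x = +35, z = 90 in its frame). Once toppled over the board's edge this face lies on the board: housing z then runs along the board's x, housing x points down, the bottom end is towards the robot and overhangs the board's edge by about 18 mm (it may slide some mm).
- lip_edge (a point): Middle of the outer edge of the flared lip at the housing's top end, in front of the rim (x = -49, y = 0, z = 184 in its frame): the place to push. About 3 N there tips the housing; past some 30 degrees it falls by itself. The lip's inner face starts at z = 175 at the rim and flares outwards; the cover's far end goes inside it.
- keeper (a point): Middle of the inner face of the keeper's crossbar (x = -53, y = 0, z = 8 in the housing's frame). The keeper, at the front of the bottom end: two posts (z 4 to 12, y +-41 to +-51) and a crossbar (z 4 to 12, x -53 to -59), leaving a slot 82 wide and 18 high over the deck, a closed strip level with the rim from z 0 to 34.
- cover: Loose cover, 0.16 kg: grey plate 158 (x) by 116 (y) by 5 mm with a tongue at its -x end and a black grip block 60 (x) by 30 (y), 32 tall, mid-way on its +z face. Origin: middle of the plate's underside. Starts on the stand, sloping 25 degrees, tongue low and towards the robot. Seated: origin at x = -35, y = 0, z = 91 to 96 in the housing's frame, its x along housing z, its z against housing x.
- tongue_tip (a point): Middle of the lower edge of the tongue's end (x = -94, y = 0, z = 0 in the cover's frame). The tongue is 66 wide, 5 thick and 15 long, level with the plate; seated, it lies on the deck under the keeper's crossbar.
- grip_block (a point): Middle of the top of the cover's grip block, 37 mm above the plate's underside.
- stand: Fixed metal slope of 25 degrees on a plywood foot 190 by 270 mm. Origin: at table height; the cover's origin rests at x = 30, z = 70 in its frame; x away from the robot (up the slope), y across. A stop stands 12 mm over the slope at the end of the tongue: lift the cover square off the slope to clear it. The stand's place and yaw vary, on the other side from the board.
- pipe_mid (a point): Centre of a fixed grey pipe, 44 mm thick, running along the stand's y above it (x = 50, z = 310 in its frame), on two 16 mm square blue posts at y = +-127. It blocks a vertical tool: the cover is reached, and drawn off, with the tool leaning back towards the robot, square to the cover.
- tee: Bystander on the board: white plastic pipe tee, 70 mm long, 45 mm high, beside where the housing falls. Origin under its centre.
- valve: Bystander on the board: brass valve, 32 mm thick, 55 mm high, standing. Origin under its centre.
- can: Bystander: can, 56 mm thick, 90 mm high, between board and stand, nearer the robot. Origin under its centre.

How it is judged (in metres and radians):
On the way, in this order (a step that is already met when the one before it is completed fails the run):
1. the housing lies on its back on the board, open front up (angle between housing's own x axis and vertical above 3.09 rad and z of housing in the frame of board between 0.048 and 0.058 m and x of housing in the frame of board between -0.07 and 0.04 m and y of housing in the frame of board between -0.06 and 0.06 m), for 0.2 s.
2. the cover's tongue is hooked in under the keeper bar and the cover lies flat on the rim (all of step 1 and x of cover in the frame of housing between -0.039 and -0.032 m and z of cover in the frame of housing between 0.088 and 0.099 m and y of cover in the frame of housing between -0.012 and 0.012 m and angle between the z axis of cover and the x axis of housing, either way round below 0.035 rad and angle between the x axis of cover and the z axis of housing, either way round below 0.12 rad), for 0.2 s.
At the end, for the whole second after the job is handed in: Housing flat on its back on the board (3 degrees), bottom end from 70 mm before to 40 mm past the near edge, within 60 mm of the middle; cover flat on its rim (4 mm, 2 degrees), tongue under the bar, between posts and lip (5.5 mm along, 12 mm sideways, 7 degrees turn); both at rest (all of step 2 and linear speed of each of housing, cover below 0.01 m/s and angular speed of each of housing, cover below 0.1 rad/s); the robot touches nothing.
It fails at once if a bystander (tee, valve, can) is moved by more than 30 mm (distance of any of tee, valve, can from where it was at the start of the episode above 0.03 m).
It also fails if it takes over 72 s, if anything falls off the work surface, if the arm or the gripper's body presses on something with over 40 N, if the wrist force passes 120 N, or if a joint passes its speed limit or range.

ROBOT

A 7-joint arm with a two-finger parallel gripper is mounted at the origin on the work surface. World frame = base frame: x ahead of the robot, y to its left, z up, the work surface at z = 0. Lengths are in m, angles in degrees, forces in N, time in s.
With the tool pointing down it reaches from about 0.4 to 0.875 m from the base axis. Payload 19.3 kg.
Tool frame: the origin (TCP) lies on the centre line of the jaws, within the pads' length; the fingertips stand ahead of it and the grasp point (between the pads) lies 5 mm behind it (arm.tip_reach is the x of the fingertips in the tool frame, in m); x points along the fingers, y is the direction in which the jaws open and shut, and the axes are right-handed (so a half turn about x gives the same grasp; the last joint's range is limited). The gripper opens to 85 mm and grips with 20 to 120 N. Pads are 22 mm wide; open, the fingers measure 114 mm over their backs; the gripper's body (76 mm by 85 mm) begins 54 mm behind the grasp point. The pads swing forward as they close: fully open they stand 13 mm farther back than shut.
Start: joints at [-75.355, 29.874, -2.08, 91.645, 1.215, 58.505, -6.463], TCP at [0.2, 0.592, 0.245] pointing down, gripper open.
Joint ranges: [-166.77, 166.77], [-17.47, 122.26], [-85.68, 81.53], [9.62, 139.38], [-72.42, 252.41], [9.2, 110.78], [-144.41, 144.41]. Speed limits (degrees/s): [108.29, 108.29, 136.94, 136.94, 172.46, 172.46, 172.46].

INTERFACE

Orientations are given as a 3x3 rotation matrix whose columns are the frame's x, y, z axes.
In Python, from bench import arm, optics gives the robot as it stands.
- The arm moves only by the tool arm_command, never from a script. Its argument "rows" is text: rows parted by semicolons, each of 7 numbers parted by spaces: the closure, from -1 (fully open) to 1 (shut), then the shift along the world's x, y, z in cm, then the turn, a rotation vector about the world's x, y, z in degrees. A call has 1 to 20 rows; each row shifts and turns the pose as measured when the row begins; what a row does not reach is not made up. A row lasts 1/12 s, in which the tool goes at most 41.7 mm and 7.16 degrees, less where a joint would pass 70% of its speed; a pose out of reach is approached as far as the arm can. A call is refused whole if a number of a shift passes 4.17 or a number of a turn 7.16, either way. A call with a gripper value outside its range is refused whole. The fingers move at their own pace and stop on an object; "newtons" is the grip in N (left out, the last holds). Time passes only in rows, so rows that do not move let the fingers close. It gives the time, the measured TCP pose, the force and the opening at its end, in the units of the state.
- arm.state(): the state, without advancing time (a new reading comes with each control period).
- optics.get_image(name): name is "scene" or "top" or "wrist"; returns the picture (384x512x3 uint8, blue, green, red); there is no depth.
- optics.camera_params(name): a dict with "camera_matrix" (3x3 intrinsics, pixels), "distortion" ([k1, k2, p1, p2, k3] as OpenCV has them; the pictures are not rectified), "rvec" (rotation vector, rad) and "tvec" (3), from world to camera coordinates, as OpenCV has them; the wrist camera has in their place "T_tool_cam" (4x4, takes a point from camera to tool coordinates, whose origin is the TCP and whose axes are the tool frame's). Camera axes: x right, y down, z forward; pixel columns grow to the right and rows downward; lengths in m; the calibration is good to about 2 mm. A picture is of the moment at which its call begins: read the wrist's pose just before it. camera_params takes no time and is no camera call.
- arm.finish_job(): hands the job in, once; it reports no verdict.
The state is a dict: "clock": time; "joints": joint angles; "joint_vel": joint speeds; "tau": joint torques, N m; "position": TCP position; "tcp_rot": TCP orientation; "wrist_force": force on the tool from outside, world axes, zero at the start; "wrist_torque": the same for the moment, N m; "gripper_width": finger opening in m.
Only numpy, scipy, OpenCV 4.12 (cv2) and the standard library are available. Lean on these libraries where they do the work, as an engineer would, in place of code of your own. Each camera call takes 0.05 s, during which the arm holds its last target. There are 200 camera calls.

## Working session

There is one attempt and no reset: what is moved stays moved. The work goes in short steps, Python scripts to look and compute and a tool call to move; the robot and the scene stay as the last step left them, time stands still between calls to the robot, and variables do not carry over. Pictures are saved under pics/ and viewed, about 8 in all and at most 12, crops included, and the job is handed in when it is done.

Besides the shell and the picture viewer there is one more tool, called after "Emit:" in YAML: its name, and indented under it one key for each argument. arm_command: Moves the arm, as the interface text tells. Its arguments: {"type":"object","properties":{"rows":{"type":"string"},"newtons":{"type":"number"}},"required":["rows"]}

```bash
ls; mkdir -p pics; python3 - <<'E'
from bench import arm, optics
import cv2,numpy as np
s=arm.state(); print({k:np.round(v,3).tolist() for k,v in s.items()}, arm.tip_reach)
a=optics.get_image("scene"); b=optics.get_image("top")
cv2.imwrite("pics/scene0.png",a); cv2.imwrite("pics/top0.png",b)
for n in ("scene","top","wrist"): print(n,optics.camera_params(n))
E
```

```text
pics
{'clock': 0.0, 'joints': [-75.357, 29.909, -2.082, 91.674, 1.214, 58.508, -6.462], 'joint_vel': [0.058, 0.06, -0.007, 0.034, -0.011, -0.003, 0.038], 'tau': [0.001, -92.711, 1.98, -36.993, 0.018, 0.008, -0.0], 'position': [0.2, 0.592, 0.245], 'tcp_rot': [[-0.0, 0.32, 0.947], [-0.001, 0.947, -0.32], [-1.0, -0.001, 0.0]], 'wrist_force': [0.722, -0.237, -0.127], 'wrist_torque': [0.017, -0.026, 0.052], 'gripper_width': 0.085} 0.014
scene {'camera_matrix': array([[369.49939095,   0.        , 253.68821609],
       [  0.        , 369.49939095, 194.08391793],
       [  0.        ,   0.        ,   1.        ]]), 'distortion': array([-0.01323058,  0.        ,  0.        ,  0.        ,  0.        ]), 'rvec': array([ 1.42190582,  1.96526872, -0.99558509]), 'tvec': array([ 0.18044281, -0.15544977,  1.41267347])}
top {'camera_matrix': array([[440.54182276,   0.        , 258.62490151],
       [  0.        , 440.54182276, 191.54021059],
       [  0.        ,   0.        ,   1.        ]]), 'distortion': array([0.03176226, 0.        , 0.        , 0.        , 0.        ]), 'rvec': array([ 2.14599665, -2.1313084 ,  0.13834726]), 'tvec': array([8.37483129e-04, 5.46806642e-01, 1.12694532e+00])}
wrist {'camera_matrix': array([[323.83688352,   0.        , 253.50821308],
       [  0.        , 323.83688352, 190.42165567],
       [  0.        ,   0.        ,   1.        ]]), 'distortion': array([-0.07694559,  0.        ,  0.        ,  0.        ,  0.        ]), 'T_tool_cam': array([[ 1.05866004e-03, -3.00720296e-01,  9.53711792e-01,
        -1.27957858e-01],
       [ 9.99997551e-01, -1.53499168e-03, -1.59404614e-03,
        -5.59980225e-04],
       [ 1.94330169e-03,  9.53711145e-01,  3.00717934e-01,
        -7.59661216e-02],
       [ 0.00000000e+00,  0.00000000e+00,  0.00000000e+00,
         1.00000000e+00]])}
```

View pics/scene0.png

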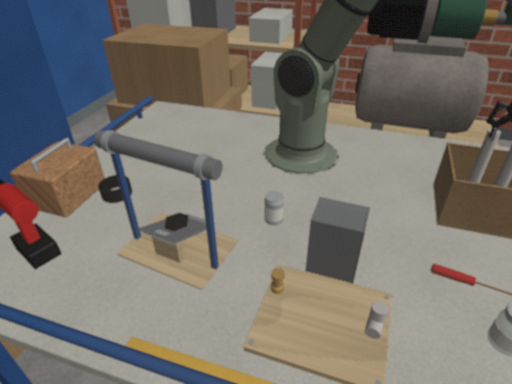

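View pics/top0.png

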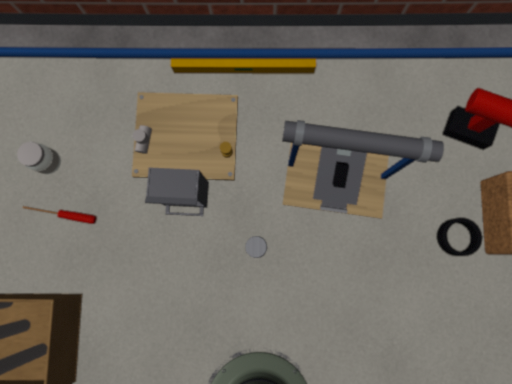

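The scene view shows the housing at about (338,240), in front of the board with the valve (278,280) and tee (377,318). The can is at (274,208), and the stand and cover are at (180,225) under the pipe. The top view shows the board at (138–238, 93–180), the housing top at (147–208, 168–205), the keeper at (185,210), the black grip at (341,174) and the can at (256,246).

```bash
cat > h.py <<'E'
import cv2,numpy as np
from bench import arm, optics
def cam(name):
    p=optics.camera_params(name); K,d=p["camera_matrix"],p["distortion"]
    if name=="wrist":
        s=arm.state(); T=np.eye(4); T[:3,:3]=s["tcp_rot"]; T[:3,3]=s["position"]
        M=T@p["T_tool_cam"]; return K,d,M[:3,:3],M[:3,3]
    R=cv2.Rodrigues(p["rvec"])[0]; return K,d,R.T,-R.T@p["tvec"]
def rays(c,px):
    K,d,R,o=c
    u=cv2.undistortPoints(np.float64(px).reshape(-1,1,2),K,d).reshape(-1,2)
    v=np.c_[u,np.ones(len(u))]@R.T; return o,v/np.linalg.norm(v,axis=1)[:,None]
def plane(c,px,z=0.,n=(0,0,1),p0=None):
    o,v=rays(c,px); n=np.float64(n); p0=np.array([0,0,z]) if p0 is None else p0
    return o+v*(((p0-o)@n)/(v@n))[:,None]
def tri(c1,p1,c2,p2):
    o1,a=rays(c1,[p1]); o2,b=rays(c2,[p2]); a,b=a[0],b[0]
    t=np.linalg.lstsq(np.c_[a,-b],o2-o1,rcond=None)[0]
    P,Q=o1+a*t[0],o2+b*t[1]; return (P+Q)/2,np.linalg.norm(P-Q)
def proj(c,X):
    K,d,R,o=c; Rw=R.T
    return cv2.projectPoints(np.float64(X).reshape(-1,3),cv2.Rodrigues(Rw)[0],-Rw@o,K,d)[0].reshape(-1,2)
E
python3 - <<'E'
from h import *
t=cv2.imread("pics/top0.png"); s=cv2.imread("pics/scene0.png")
a=cv2.resize(t[80:260,125:405],None,fx=2.8,fy=2.8,interpolation=cv2.INTER_CUBIC)
cv2.imwrite("pics/topcrop.png",a)
hsv=cv2.cvtColor(t,cv2.COLOR_BGR2HSV); m=cv2.inRange(hsv,(8,60,80),(28,200,255))
cs,_=cv2.findContours(m,cv2.RETR_EXTERNAL,cv2.CHAIN_APPROX_NONE)
for c in cs:
    if cv2.contourArea(c)>1500:
        print(cv2.contourArea(c),cv2.boundingRect(c))
ct=cam("top"); print(ct[3],cam("scene")[3])
print(hsv[150,190],hsv[200,300],hsv[190,165],hsv[174,341],hsv[195,325])
E
```

```text
2749.5 (0, 299, 53, 85)
2216.5 (480, 171, 32, 84)
1534.0 (346, 153, 43, 66)
1709.5 (283, 144, 39, 66)
7555.0 (132, 92, 106, 88)
[ 0.37811423 -0.01458135  1.19407745] [1.2152564  0.22785441 0.72360542]
[ 19 101 139] [ 18 101 137] [120  11  90] [120  48  16] [120  13  80]
```

View pics/topcrop.png

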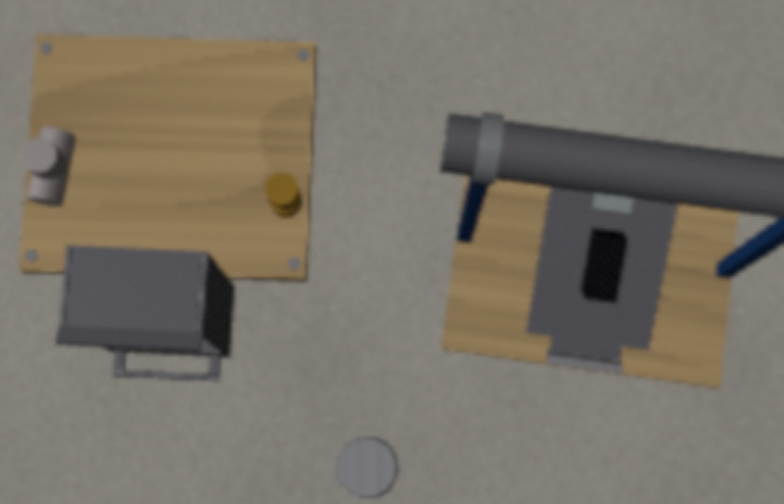

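```bash
python3 - <<'E'
from h import *
np.set_printoptions(precision=4,suppress=True)
ct,cs=cam("top"),cam("scene")
f=lambda L:[(x/2.8+125-.3,y/2.8+80-.3) for x,y in L]
B=plane(ct,f([(38,35),(316,44),(306,279),(21,271)]),.018); print("board",B, [np.linalg.norm(B[i]-B[i-1]) for i in range(4)])
H=plane(ct,f([(68,246),(207,252)]),.18);print("Hback",H,np.linalg.norm(H[0]-H[1]))
L=plane(ct,f([(58,342),(205,349)]),.184);print("lip",L)
k=plane(ct,f([(114,378),(219,380)]),.012);print("keeper outer",k)
print("hfloor back right, front right",plane(ct,f([(233,285),(230,355)]),0.))
print("can top",plane(ct,f([(367,466)]),.09),"valve",plane(ct,f([(283,185)]),.055),"tee",plane(ct,f([(50,165)]),.04))
# grip block black masks
t=cv2.imread("pics/top0.png"); s=cv2.imread("pics/scene0.png")
def blob(im,roi):
    x0,y0,x1,y1=roi; g=cv2.cvtColor(im,cv2.COLOR_BGR2GRAY)[y0:y1,x0:x1]
    m=(g<32).astype(np.uint8); n,l,st,c=cv2.connectedComponentsWithStats(m)
    i=1+st[1:,4].argmax(); pts=np.argwhere(l==i)[:,::-1]+[x0,y0]
    return c[i]+[x0,y0],st[i],cv2.minAreaRect(pts.astype(np.float32))
a=blob(t,(325,155,360,200)); b=blob(s,(155,205,200,240)); print(a,b)
print("block approx",tri(ct,a[0],cs,b[0]))
F=plane(ct,f([(443,349),(719,386),(738,215)]),.018);print("foot",F)
print("stop ends",plane(ct,f([(548,360),(620,370)]),.045), "plate low corners",plane(ct,f([(527,332),(648,349)]),.04))
cv2.imwrite("pics/scrop.png",cv2.resize(s[120:290,90:250],None,fx=3.5,fy=3.5,interpolation=cv2.INTER_CUBIC))
E
```

```text
board [[0.8283 0.3432 0.018 ]
 [0.8202 0.0658 0.018 ]
 [0.583  0.072  0.018 ]
 [0.5893 0.3488 0.018 ]] [np.float64(0.23899694744678684), np.float64(0.27748896978800824), np.float64(0.23724388750428269), np.float64(0.2768442627700965)]
Hback [[0.5818 0.2604 0.18  ]
 [0.5773 0.1435 0.18  ]] 0.11693677329701356
lip [[0.5001 0.264  0.184 ]
 [0.495  0.1423 0.184 ]]
keeper outer [[0.4863 0.2559 0.012 ]
 [0.485  0.1547 0.012 ]]
hfloor back right, front right [[0.5798 0.1451 0.    ]
 [0.5106 0.1463 0.    ]]
can top [[0.4022 0.0098 0.09  ]] valve [[0.6669 0.0926 0.055 ]] tee [[0.6893 0.3191 0.04  ]]Traceback (most recent call last):
  File "<stdin>", line 18, in <module>
  File "<stdin>", line 16, in blob
ValueError: attempt to get argmax of an empty sequence
```

```bash
python3 - <<'E'
from h import *
np.set_printoptions(precision=4,suppress=True)
ct,cs=cam("top"),cam("scene")
f=lambda L:[(x/2.8+125-.3,y/2.8+80-.3) for x,y in L]
t=cv2.imread("pics/top0.png"); s=cv2.imread("pics/scene0.png")
cv2.imwrite("pics/scrop.png",cv2.resize(s[120:290,90:250],None,fx=3.5,fy=3.5,interpolation=cv2.INTER_CUBIC))
F=plane(ct,f([(443,349),(719,386),(738,215)]),.018);print("foot",F)
print("stop ends",plane(ct,f([(548,360),(620,370)]),.045), "plate low corners",plane(ct,f([(527,332),(648,349)]),.04))
def blob(im,roi,th):
    x0,y0,x1,y1=roi; g=cv2.cvtColor(im,cv2.COLOR_BGR2GRAY)[y0:y1,x0:x1]
    m=(g<th).astype(np.uint8); n,l,st,c=cv2.connectedComponentsWithStats(m)
    i=1+st[1:,4].argmax(); pts=np.argwhere(l==i)[:,::-1]+[x0,y0]
    return c[i]+[x0,y0],st[i],cv2.minAreaRect(pts.astype(np.float32))
a=blob(t,(325,155,360,200),45); b=blob(s,(155,205,195,235),45); print(a,b)
print("block approx",tri(ct,a[0],cs,b[0]))
E
```

```text
foot [[ 0.5156 -0.0605  0.018 ]
 [ 0.482  -0.3221  0.018 ]
 [ 0.648  -0.3456  0.018 ]]
stop ends [[ 0.5027 -0.1574  0.045 ]
 [ 0.4938 -0.2241  0.045 ]] plate low corners [[ 0.5296 -0.1387  0.04  ]
 [ 0.5143 -0.2515  0.04  ]]
(array([340.3957, 174.2975]), array([  8,   7,  16,  26, 326], dtype=int32), ((340.364013671875, 174.2480010986328), (13.14808177947998, 25.401735305786133), 10.30484676361084)) (array([175.8478, 221.6304]), array([ 11,  10,  21,  15, 230], dtype=int32), ((176.0, 222.0), (14.0, 20.0), 90.0))
block approx (array([ 0.5864, -0.2059,  0.0865]), np.float64(0.004055886080413069))
```

View pics/scrop.png

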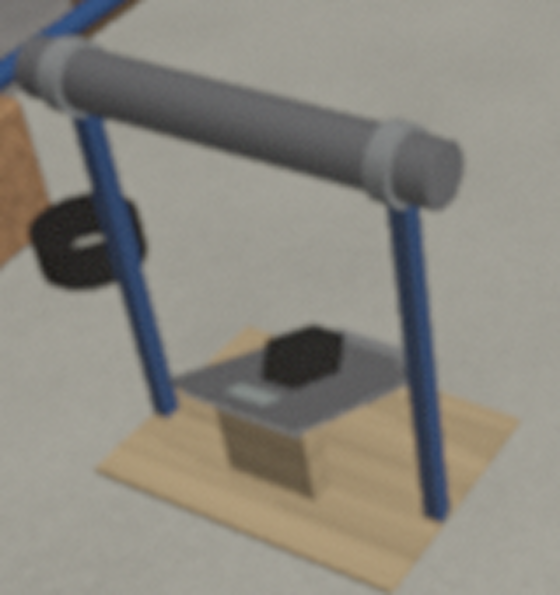

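Emit:
arm_command:
  rows: "1 2.5 -4 0 0 0 2; 1 2.5 -4 0 0 0 2; 1 2.5 -4 0 0 0 2; 1 2.5 -4 0 0 0 2; 1 2.5 -4 0 0 0 2; 1 2.5 -4 0 0 0 2; 1 2.5 -4 0 0 0 2; 1 2.5 -4 0 0 0 1; 1 2 -4 0 0 0 1; 1 0 -3 0 0 0 0; 1 0 0 0 0 0 0"
  newtons: 40

```text
clock: 1.02
position: [0.3936, 0.229, 0.2415]
tcp_rot: [[-0.004, 0.027, 1.0], [-0.006, 1.0, -0.027], [-1.0, -0.006, -0.004]]
wrist_force: [1.1, 0.3, 0.5]
gripper_width: -0.0001
```

The scene crop shows the cover on the slope, with its grip block at crop (303,355), and the pipe above it on posts at crop (140,250) and (418,350). The triangulated block centre height of 0.087 m fits the expected 0.089 m. The stand's yaw is about −7.4°.

Emit:
arm_command:
  rows: "1 2 -1.3 -2.5 0 0 0; 1 2 -1.3 -2.5 0 0 0; 1 0.5 0 0 0 0 0; 1 0 0 0 0 0 0"

```text
clock: 1.35
position: [0.4407, 0.1997, 0.1907]
tcp_rot: [[-0.002, 0.031, 1.0], [-0.004, 1.0, -0.031], [-1.0, -0.004, -0.002]]
wrist_force: [-0.4, 0.4, -0.4]
gripper_width: 0.0004
```

Emit:
arm_command:
  rows: "1 2 0 0 0 0 0; 1 1.5 0.2 0 0 0 0; 1 1 0 0 0 0 0; 1 1 0 0.1 0 0 0; 1 1 0 0.2 0 0 0; 1 1 0 0.3 0 0 0; 1 1 0 0.3 0 0 0; 1 1 0 0.2 0 0 0; 1 1 0 0.2 0 0 0; 1 1 0 0.1 0 0 0"

```text
clock: 2.18
position: [0.5534, 0.2078, 0.2091]
tcp_rot: [[-0.007, 0.023, 1.0], [-0.003, 1.0, -0.023], [-1.0, -0.003, -0.007]]
wrist_force: [-0.2, -0.0, 0.3]
gripper_width: 0.0002
```

Emit:
arm_command:
  rows: "1 1 0 0 0 0 0; 1 1 0 0 0 0 0; 1 1 0 -0.1 0 0 0; 1 1 0 -0.1 0 0 0; 1 1 0 0 0 0 0; 1 0 0 0 0 0 0; 1 0 0 0 0 0 0; 1 0 0 0 0 0 0; 1 0 0 0 0 0 0"

```text
clock: 2.93
position: [0.6023, 0.2141, 0.2113]
tcp_rot: [[-0.006, 0.018, 1.0], [-0.0, 1.0, -0.018], [-1.0, -0.0, -0.006]]
wrist_force: [0.4, -0.6, -0.8]
gripper_width: -0.0
```

```bash
python3 - <<'E'
from h import *
a=optics.get_image("scene"); cv2.imwrite("pics/s1.png",a); b=optics.get_image("top"); cv2.imwrite("pics/t1.png",b)
cv2.imwrite("pics/both1.png",np.hstack([cv2.resize(a[150:384,180:480],None,fx=1.3,fy=1.3),cv2.resize(b[80:314,100:400],None,fx=1.3,fy=1.3)]))
E
```

```text
(no output)
```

View pics/both1.png

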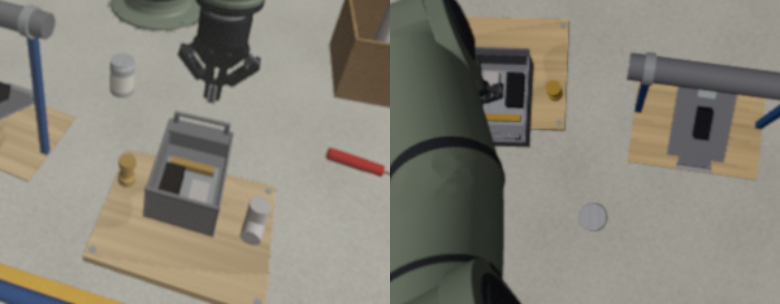

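The housing lies on its back on the board, open front up, with the keeper towards the robot. The valve (127,170 left half), tee (258,220) and can are undisturbed. Next I move over to the cover, leaning back.

Emit:
arm_command:
  rows: "1 -2 -1 3 0 0 0; -1 -3 -2 3 0 0 0; -1 -3 -3 2 0 0 0; -1 -3 -3.5 2 0 0 0; -1 -3 -3.5 0 0 -3 0; -1 -2 -4 0 0 -4 -1; -1 0 -4 0 0 -4 -1; -1 0 -4 0 0 -4 -1; -1 0 -4 0 0 -4 -1; -1 0 -4 0 0 -4 -1; -1 0 -4 0 0 -2 -1; -1 0 -2 0 0 0 0; -1 0 0 0 0 0 0"

```text
clock: 4.12
position: [0.4425, -0.1667, 0.307]
tcp_rot: [[0.437, 0.118, 0.892], [-0.033, 0.993, -0.116], [-0.899, 0.021, 0.437]]
wrist_force: [0.0, 0.6, -0.5]
gripper_width: 0.0855
```

```bash
cat >> h.py <<'E'
from scipy.spatial.transform import Rotation as Ro
np.set_printoptions(precision=4,suppress=True)
def tilt(yaw,th):  # tool rotation: y across, leaning back th deg, yaw deg
    y,t=np.radians([yaw,th]); s=np.array([np.cos(y),np.sin(y),0])
    x=np.sin(t)*s-np.cos(t)*np.array([0,0,1]); Y=np.array([-np.sin(y),np.cos(y),0])
    return np.c_[x,Y,np.cross(x,Y)]
def delta(P,R):
    s=arm.state(); r=Ro.from_matrix(R@np.array(s["tcp_rot"]).T).as_rotvec(degrees=True)
    print("shift cm",(np.array(P)-s["position"])*100,"turn",r)
E
python3 - <<'E'
from h import *
b=optics.get_image("top"); cv2.imwrite("pics/t2.png",b); w=optics.get_image("wrist"); cv2.imwrite("pics/w2.png",w)
ct=cam("top"); T=plane(ct,[(340.4,174.3)],.1035)[0]; print("block top",T)
R=tilt(-7.4,25); n=-R[:,0]; print("pre",T+n*.086); delta(T+n*.086,R)
f=cv2.resize(b[80:260,125:300],None,fx=2.2,fy=2.2,interpolation=cv2.INTER_CUBIC)
cv2.imwrite("pics/c2.png",np.hstack([f,cv2.resize(w,(512*396//384,396))[:, :410]]))
E
```

```text
block top [ 0.5823 -0.2011  0.1035]
pre [ 0.5463 -0.1964  0.1814]
shift cm [ 10.3358  -3.2893 -12.5176] turn [-1.1332  0.9805 -0.755 ]
```

View pics/c2.png

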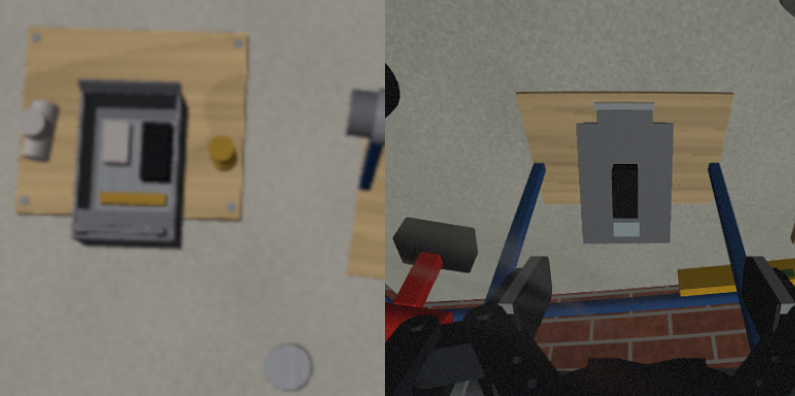

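The top crop shows the housing flat at crop (75–183, 80–245). The wrist view shows the cover square in view, with the grip block at about (625,190) and the stop at the top.

```bash
python3 - <<'E'
from h import *
w=cv2.imread("pics/w2.png"); g=cv2.cvtColor(w,cv2.COLOR_BGR2GRAY); c=cam("wrist")
m=(g<40).astype(np.uint8); m[:120]=0; m[225:]=0; m[:,:200]=0; m[:,260:]=0
n,l,st,ce=cv2.connectedComponentsWithStats(m); i=1+st[1:,4].argmax(); print(st[i],ce[i])
r=cv2.minAreaRect(np.argwhere(l==i)[:,::-1].astype(np.float32)); print(r)
T0=np.array([.5823,-.2011,.1035]); R=tilt(-7.4,25); nn=-R[:,0]
bx=cv2.boxPoints(r); B=plane(c,bx,n=nn,p0=T0); print("block box",B,[np.linalg.norm(B[k]-B[k-1]) for k in range(4)])
# independent triangulation with top view
print("tri",tri(c,ce[i],cam("top"),(340.4,174.3)))
# plate corners
pc=[((x-385)/1.031,y/1.031) for x,y in [(577,123),(674,123),(583,243),(671,243)]]
P=plane(c,pc,n=nn,p0=T0-nn*.032); print("plate",P,np.linalg.norm(P[0]-P[1]),np.linalg.norm(P[2]-P[0]),P.mean(0)+nn*.032)
t=cv2.imread("pics/t2.png")
cv2.imwrite("pics/hz.png",cv2.resize(t[110:196,152:214],None,fx=7,fy=7,interpolation=cv2.INTER_CUBIC))
E
```

```text
[ 220  159   25   53 1299] [232.2394 184.8368]
((232.0, 185.0), (52.0, 24.0), 90.0)
block box [[ 0.546  -0.2117  0.0874]
 [ 0.5498 -0.1839  0.0874]
 [ 0.6085 -0.192   0.1151]
 [ 0.6045 -0.2213  0.115 ]] [np.float64(0.06538619254011938), np.float64(0.028041081693041717), np.float64(0.06543676224950142), np.float64(0.02954951676247111)]
tri (array([ 0.5846, -0.2033,  0.0915]), np.float64(0.00025429197569606325))
plate [[ 0.5155 -0.2507  0.0403]
 [ 0.5307 -0.1363  0.0404]
 [ 0.6567 -0.2708  0.1068]
 [ 0.6727 -0.1544  0.1072]] 0.11539403315579383 0.1572925155586731 [ 0.5805 -0.2013  0.1027]
```

View pics/hz.png

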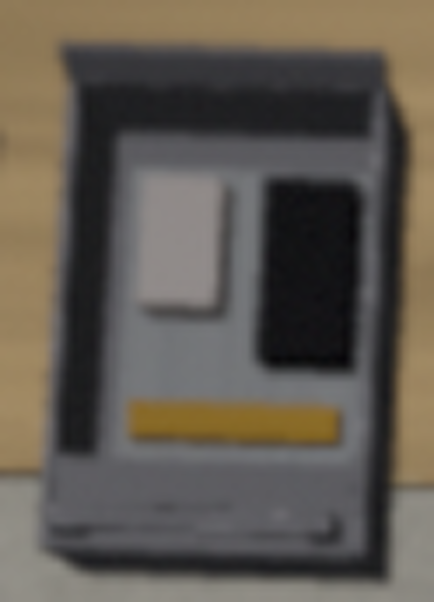

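```bash
python3 - <<'E'
from h import *
c=cam("top"); f=lambda L:[(x/7+152-.4,y/7+110-.4) for x,y in L]
L=plane(c,f([(60,44),(384,52)]),.102); D=plane(c,f([(43,545),(365,555)]),.088); K=plane(c,f([(48,532),(340,540)]),.112)
print("lip",L,"deck end",D,"bar outer",K)
print(np.linalg.norm(L.mean(0)[:2]-D.mean(0)[:2]), "axis dirs")
for A in(L,D,K): d=A[0]-A[1]; print(np.linalg.norm(d),np.degrees(np.arctan2(-d[0],d[1])))
d=L.mean(0)-D.mean(0); print("long axis",np.degrees(np.arctan2(d[1],d[0])))
d=L[0]-D[0]; print(np.degrees(np.arctan2(d[1],d[0])));d=L[1]-D[1]; print(np.degrees(np.arctan2(d[1],d[0])))
R=tilt(-7.6,25); n=-R[:,0]; T=np.array([.581,-.2012,.103])
print("grasp"); delta(T-n*.014,R); print("pre50");delta(T+n*.05,R)
E
```

```text
lip [[0.7329 0.2585 0.102 ]
 [0.7305 0.1392 0.102 ]] deck end [[0.5488 0.2608 0.088 ]
 [0.5458 0.1435 0.088 ]] bar outer [[0.5498 0.2532 0.112 ]
 [0.5475 0.1491 0.112 ]]
0.18447592525327144 axis dirs
0.11926198720159424 -1.1813026374231343
0.11732932919086393 -1.469995315431355
0.10413850259199497 -1.2607133576604792
long axis -1.0168454290003772
-0.7157477188349382
-1.3169888292106848
grasp
shift cm [ 14.3945  -3.8458 -21.6307] turn [-1.1315  0.9825 -0.955 ]
pre50
shift cm [ 11.7135  -3.4881 -15.8303] turn [-1.1315  0.9825 -0.955 ]
```

Emit:
arm_command:
  rows: "-1 2 -0.6 -2.6 -0.4 0.4 -0.4; -1 2 -0.6 -2.6 -0.4 0.4 -0.4; -1 2 -0.6 -2.6 -0.3 0.2 -0.2; -1 2 -0.6 -2.6 0 0 0; -1 2 -0.6 -2.6 0 0 0; -1 1.7 -0.5 -2.6 0 0 0; -1 0 0 0 0 0 0; -1 0 0 0 0 0 0"

```text
clock: 4.88
position: [0.5648, -0.1846, 0.1499]
tcp_rot: [[0.422, 0.119, 0.899], [-0.04, 0.993, -0.113], [-0.905, 0.012, 0.424]]
wrist_force: [0.1, 0.2, -0.2]
gripper_width: 0.0851
```

```bash
python3 - <<'E'
from h import *
w=optics.get_image("wrist"); cv2.imwrite("pics/w3.png",w)
R=tilt(-7.6,25); n=-R[:,0]; T=np.array([.581,-.2012,.103])
delta(T-n*.014,R); c=cam("wrist")
g=cv2.cvtColor(w,cv2.COLOR_BGR2GRAY); ex=proj(c,T)[0].astype(int); print("expected px",ex)
m=(g<40).astype(np.uint8); n_,l,st,ce=cv2.connectedComponentsWithStats(m)
i=l[ex[1],ex[0]]; print(i,st[i],ce[i])
E
```

```text
shift cm [ 2.2077 -1.7668 -5.9964] turn [-0.6506  0.2039 -0.8124]
expected px [229 217]
2 [ 198  157   53  104 5168] [225.1196 208.072 ]
```

Emit:
arm_command:
  rows: "-1 0 -1.4 0 -0.6 0.2 -0.8; -1 -0.2 -0.6 0.2 0 0 0; -1 0.5 0 -1.2 0 0 0; -1 0.6 -0.1 -1.2 0 0 0; -1 0.6 -0.1 -1.2 0 0 0; -1 0.5 -0.1 -1.2 0 0 0; -1 0 0 0 0 0 0"

```text
clock: 5.52
position: [0.5926, -0.2109, 0.119]
tcp_rot: [[0.408, 0.13, 0.904], [-0.05, 0.992, -0.12], [-0.911, 0.004, 0.411]]
wrist_force: [0.0, 1.3, 0.1]
gripper_width: 0.085
```

```bash
python3 - <<'E'
from h import *
R=tilt(-7.6,25); n=-R[:,0]; T=np.array([.581,-.2035,.103])
delta(T-n*.014,R); print(arm.state()["wrist_force"])
E
```

```text
shift cm [-0.572   0.6577 -2.8692] turn [-0.299  -0.6798 -0.1538]
[0.0004 1.2627 0.1323]
```

Emit:
arm_command:
  rows: "-1 -0.6 0.6 -0.4 -0.3 -0.6 -0.1; -1 0 0 0 0 0 0; -1 0.2 0 -0.8 0 0 0; -1 0 0 -0.8 0 0 0; -1 0 0 -0.3 0 0 0; -1 0 0 0 0 0 0"

```text
clock: 6.02
position: [0.5956, -0.207, 0.1067]
tcp_rot: [[0.395, 0.13, 0.909], [-0.047, 0.991, -0.121], [-0.917, 0.005, 0.398]]
wrist_force: [-0.0, -0.0, 0.1]
gripper_width: 0.0856
```

```bash
python3 - <<'E'
from h import *
R=tilt(-7.6,25); n=-R[:,0]; T=np.array([.581,-.2035,.103])
delta(T-n*.014,R); print(arm.state()["wrist_force"],arm.state()["clock"])
E
```

```text
shift cm [-0.8749  0.2695 -1.6381] turn [-0.4863 -1.4886 -0.1231]
[-0.017  -0.0248  0.1242] 6.0167
```

Emit:
arm_command:
  rows: "-1 -0.8 0.2 0 -0.4 -1.5 0; -1 0 0 0 0 0 0; -1 0 0 0 0 0 0"

```text
clock: 6.27
position: [0.5922, -0.2073, 0.1159]
tcp_rot: [[0.404, 0.13, 0.905], [-0.048, 0.992, -0.121], [-0.913, 0.005, 0.407]]
wrist_force: [-0.4, 1.2, 0.8]
gripper_width: 0.0854
```

```bash
python3 - <<'E'
from h import *
R=tilt(-7.6,25); n=-R[:,0]; T=np.array([.581,-.2035,.103])
delta(T-n*.014,R); s=arm.state();print(s["wrist_force"],s["joints"],s["joint_vel"])
E
```

```text
shift cm [-0.5353  0.2991 -2.5545] turn [-0.4366 -0.9387 -0.1498]
[-0.4472  1.2438  0.8337] [ 11.1668  33.1055   6.074  116.9847 -48.1405   9.2617 144.3569] [ 0.4311 -1.4814  0.0951  0.5159  0.05    0.0082 -0.0219]
```

Joint 6 and joint 7 have reached their limits, so a 25° lean is not reachable here. I'll lean about 18° instead. The pads still lie flat on the block's sides, so the grasp is equally good.

Emit:
arm_command:
  rows: "-1 -0.7 0.3 0.5 0.8 4 0; -1 0 0 0 0.3 3 0; -1 0 0 0 0 0 0; -1 0 0 0 0 0 0"

```text
clock: 6.6
position: [0.5855, -0.2054, 0.1202]
tcp_rot: [[0.302, 0.133, 0.944], [-0.03, 0.991, -0.13], [-0.953, 0.011, 0.303]]
wrist_force: [0.1, 0.3, 0.0]
gripper_width: 0.0858
```

```bash
python3 - <<'E'
from h import *
R=tilt(-7.6,18); n=-tilt(-7.6,25)[:,0]; T=np.array([.581,-.2035,.103])
delta(T-n*.015,R); s=arm.state();print(s["position"],s["wrist_force"],s["joints"],s["joint_vel"])
E
```

```text
shift cm [ 0.1788  0.1044 -3.0804] turn [-0.6639 -0.2784  0.0295]
[ 0.5855 -0.2054  0.1202] [0.0842 0.3178 0.0163] [  0.9169  34.6401  19.8889 113.4354 -43.0061  21.066  136.8592] [-1.2957  0.2392  0.9399 -1.3107  1.664   1.4049 -1.9131]
```

Emit:
arm_command:
  rows: "-1 0 0.1 -1 -0.6 -0.2 0; -1 0.1 0 -0.9 0 0 0; -1 0 0 -0.6 0 0 0; -1 0 0 0 0 0 0; -1 0 0 0 0 0 0"

```text
clock: 7.02
position: [0.5861, -0.2041, 0.0937]
tcp_rot: [[0.31, 0.133, 0.941], [-0.04, 0.991, -0.127], [-0.95, 0.002, 0.313]]
wrist_force: [-0.4, -0.0, -0.3]
gripper_width: 0.0854
```

```bash
python3 - <<'E'
from h import *
R=tilt(-7.6,18); n=-tilt(-7.6,25)[:,0]; T=np.array([.581,-.2035,.103])
delta(T-n*.015,R); s=arm.state();print(s["position"],s["wrist_force"],s["joints"])
w=optics.get_image("wrist"); cv2.imwrite("pics/w4.png",w)
E
```

```text
shift cm [ 0.1172 -0.0196 -0.4343] turn [-0.0872  0.2441  0.0273]
[ 0.5861 -0.2041  0.0937] [-0.4206 -0.0068 -0.3389] [  3.8581  36.5371  15.2447 114.4369 -44.8649  16.1918 138.9953]
```

View pics/w4.png

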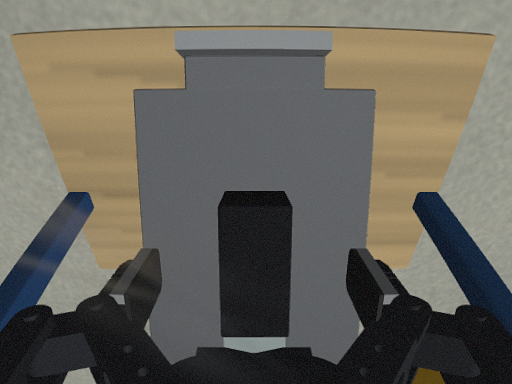

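The block at (219–292, 195–337) sits centred between the pads (160 and 348) and square to them. I go down the last 4 mm and grip.

Emit:
arm_command:
  rows: "-1 0.1 0 -0.4 0 0 0; -1 0 0 0 0 0 0; 1 0 0 0 0 0 0; 1 0 0 0 0 0 0; 1 0 0 0 0 0 0; 1 0 0 0 0 0 0; 1 0 0 0 0 0 0; 1 0 0 0 0 0 0"
  newtons: 80

```text
clock: 7.73
position: [0.5873, -0.2049, 0.0909]
tcp_rot: [[0.312, 0.134, 0.941], [-0.04, 0.991, -0.128], [-0.949, 0.002, 0.314]]
wrist_force: [-0.5, -0.5, -2.4]
gripper_width: 0.0286
```

Emit:
arm_command:
  rows: "1 -0.4 0.05 0.8 0 0 0; 1 -0.4 0.05 0.9 0 0 0; 1 -0.5 0.05 1 0 0 0; 1 -0.6 0.05 1.2 0 0 0; 1 -0.8 0.05 1.4 0 0 0; 1 -1 0.05 1.5 0 0 0; 1 0 0 0 0 0 0"

```text
clock: 8.32
position: [0.5457, -0.2014, 0.1653]
tcp_rot: [[0.311, 0.135, 0.941], [-0.039, 0.991, -0.129], [-0.95, 0.004, 0.314]]
wrist_force: [1.5, -1.6, -1.2]
gripper_width: 0.0286
```

```bash
python3 - <<'E'
from h import *
w=optics.get_image("wrist"); cv2.imwrite("pics/w5.png",w); print(arm.state()["joints"])
a=cv2.imread("pics/w4.png")
# row of plate low edge / tongue edge along column 255
g=cv2.cvtColor(w,cv2.COLOR_BGR2GRAY); print(g[0:210:6,255])
print(cv2.cvtColor(a,cv2.COLOR_BGR2GRAY)[0:210:6,255])
E
```

```text
[ -2.173   27.7937  23.836  118.0881 -39.4825  22.5181 134.6935]
[158 163 156 164 162 168 168 173 162  97 106 110 110 111 109 109 106 110
 108 109 108 111 107 109 109 109 108 109 107 108 104 108  20  14  18]
[146 152 154 148 155 140 139 140 130  71 100 100  98 101  99 100 100  99
  98  98  99  96  99  94  98  99  98  98  96  94  99  98  14  25  17]
```

Emit:
arm_command:
  rows: "1 -1.5 0 2 0 0 0; 1 -2.5 0 2.5 0 0 0; 1 -3 0 2 0 0 0; 1 -1 2 0.5 0 0 0; 1 0 3 0 0 1 1; 1 0 3 0 0 1 1; 1 0 3 0 0 1 1; 1 0 3 0 0 1 1; 1 0 3 0 0 1 1; 1 0 3.5 0 0 0 1; 1 0 3.5 0 0 0 0; 1 0 3.5 0 0 0 0; 1 0.5 3.5 0 0 0 0; 1 1 3 0 0 0 0; 1 1.5 2 0 0 0 0; 1 1.5 1 0 0 0 0; 1 1.5 0 0 0 0 0; 1 0 0 0 0 0 0"

```text
clock: 9.87
position: [0.5204, 0.1936, 0.2344]
tcp_rot: [[0.228, 0.018, 0.974], [-0.005, 1.0, -0.017], [-0.974, -0.001, 0.228]]
wrist_force: [-0.8, -0.7, -1.4]
gripper_width: 0.0288
```

```bash
python3 - <<'E'
from h import *
s=arm.state();print(s["joints"]); delta([.62,.2005,.2],tilt(-1.2,13))
E
```

```text
[-59.4297  22.9949  38.0028 114.2253 -13.8842  36.0354  74.2656]
shift cm [ 9.9551  0.6868 -3.4354] turn [ 0.0371  0.1715 -0.1759]
```

Emit:
arm_command:
  rows: "1 2 0.2 -0.6 0 0 0; 1 2 0.2 -0.8 0 0 0; 1 2 0.1 -0.8 0 0 0; 1 2 0.1 -0.8 0 0 0; 1 2 0 -0.6 0 0 0; 1 1.2 0 -0.4 0 0 0; 1 0 0 0 0 0 0; 1 0 0 0 0 0 0"

```text
clock: 10.53
position: [0.634, 0.2005, 0.1881]
tcp_rot: [[0.221, 0.016, 0.975], [-0.005, 1.0, -0.016], [-0.975, -0.001, 0.221]]
wrist_force: [-0.7, 0.2, -1.6]
gripper_width: 0.0287
```

```bash
python3 - <<'E'
from h import *
w=optics.get_image("wrist"); cv2.imwrite("pics/w6.png",w); cv2.imwrite("pics/w6z.png",cv2.resize(w,(800,600),interpolation=cv2.INTER_CUBIC))
s=arm.state();print(s["joints"]); delta([.65,.1998,.172],tilt(-1.2,13))
# triangulated block check: see predicted keeper and tongue px
E
```

```text
[-46.1035  35.572   30.9534 100.3821 -20.599   37.715   82.3833]
shift cm [ 1.624  -0.0793 -1.6203] turn [ 0.0471 -0.2121 -0.2719]
```

View pics/w6z.png

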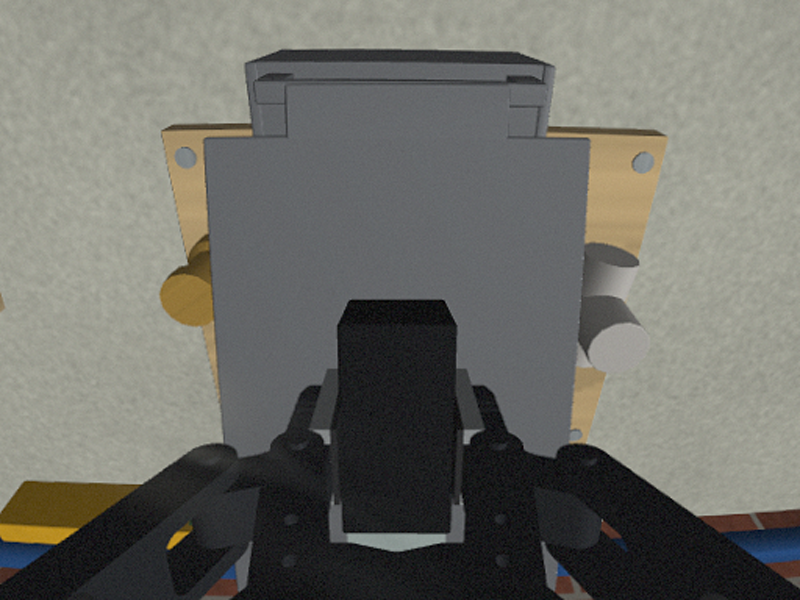

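The tongue (287–509, row 83) is centred between the keeper posts (255–293 and 507–547) and just inside the bar. The tee and valve are clear.

```bash
cat > pnp.py <<'E'
from h import *
# cover pose in tool frame from the wrist picture pixels
def cover_in_tool(px,X):
    p=optics.camera_params("wrist"); K,d,M=p["camera_matrix"],p["distortion"],p["T_tool_cam"]
    ok,r,t=cv2.solvePnP(np.float64(X)/1000,np.float64(px),K,d)
    e=cv2.projectPoints(np.float64(X)/1000,r,t,K,d)[0].reshape(-1,2)-px
    T=np.eye(4); T[:3,:3]=cv2.Rodrigues(r)[0]; T[:3,3]=t[:,0]; return M@T, np.abs(e).max()
E
python3 - <<'E'
from pnp import *
sc=lambda L:(np.float64(L)+.5)/1.5625-.5
px=sc([(287,83),(509,83),(287,137),(509,137),(205,138),(590,138),(347,300),(449,300),(340,322),(457,322)])
X=[(-94,-33,5),(-94,33,5),(-79,-33,5),(-79,33,5),(-79,-58,5),(-79,58,5),(-30,-15,5),(-30,15,5),(-30,-15,37),(-30,15,37)]
C,e=cover_in_tool(px,X); print("cover in tool",C,"err px",e)
np.save("C.npy",C)
s=arm.state(); W=np.eye(4); W[:3,:3]=s["tcp_rot"]; W[:3,3]=s["position"]; G=W@C
print("TCP in cover",np.linalg.inv(C)[:3,3]*1000,"cover world",G, "tilt",np.degrees(np.arcsin(G[2,0])),"yaw",np.degrees(np.arctan2(G[1,0],G[0,0])))
tip=G@[-.094,0,0,1]; print("tip",tip)
c=cam("wrist"); print("bar outer top",plane(c,sc([(255,77),(547,79)]),.112)); print("posts inner top",plane(c,sc([(255,86),(547,86)]),.112)); print("deck end corners",plane(c,sc([(248,64),(553,68)]),.088),"back bottom",plane(c,sc([(278,50),(524,52)]),.018))
O=np.array([.5473,.202,0]);u=np.array([.9998,-.021,0])
for zh,x in((4,-59),(12,-59),(0,-35)):
    print(zh,x,(proj(c,O+u*zh/1000+[0,0,.053-x/1000])[0]+.5)*1.5625)
E
```

```text
cover in tool [[-0.1281  0.0036 -0.9918  0.0233]
 [-0.0012  1.      0.0038 -0.0007]
 [ 0.9918  0.0017 -0.1281  0.0016]
 [ 0.      0.      0.      1.    ]] err px 1.841416486309413
TCP in cover [ 1.3667  0.6077 23.286 ] cover world [[ 0.9387  0.0186 -0.3443  0.6405]
 [-0.0161  0.9998  0.0102  0.1998]
 [ 0.3444 -0.0041  0.9388  0.1659]
 [ 0.      0.      0.      1.    ]] tilt 20.14685346603352 yaw -0.9823839873065884
tip [0.5522 0.2013 0.1335 1.    ]
bar outer top [[0.5502 0.1525 0.112 ]
 [0.5526 0.2523 0.112 ]]
posts inner top [[0.5532 0.1521 0.112 ]
 [0.5549 0.2526 0.112 ]]
deck end corners [[0.5479 0.1441 0.088 ]
 [0.5514 0.2608 0.088 ]] back bottom [[0.5476 0.141  0.018 ]
 [0.5507 0.2651 0.018 ]]
4 -59 [400.1397  76.6345]
12 -59 [400.0083 101.039 ]
0 -35 [399.9549  58.1249]
```

Emit:
arm_command:
  rows: "1 1.2 0 0 0 0 0; 1 0.4 0 0 0 0 -0.3; 1 0 0 -1 0 0 0; 1 0 0 -0.4 0 0 0; 1 0 0 0 0 0 0; 1 0 0 0 0 0 0"

```text
clock: 11.08
position: [0.6462, 0.2017, 0.1732]
tcp_rot: [[0.219, 0.021, 0.975], [-0.004, 1.0, -0.02], [-0.976, 0.0, 0.22]]
wrist_force: [-1.1, 0.1, -2.6]
gripper_width: 0.0288
```

```bash
cat >> pnp.py <<'E'
O=np.array([.548,.2022,0.]); yawh=-1.3; u=np.array([np.cos(np.radians(yawh)),np.sin(np.radians(yawh)),0]); v=np.array([-u[1],u[0],0])
C=np.load("C.npy")
def rep(zh=None,h=None,phi=20.):
    s=arm.state(); W=np.eye(4); W[:3,:3]=s["tcp_rot"]; W[:3,3]=s["position"]; G=W@C
    def loc(p): d=(G@np.r_[np.array(p)/1000,1])[:3]-O; return np.array([d@u,d@v,d[2]-.088])*1000
    print("clock",s["clock"],"tip zh,y,h mm",loc([-94,0,0]),"plate end",loc([79,0,0]),"tilt",np.degrees(np.arcsin(G[2,0])),"yaw rel",np.degrees(np.arctan2(G[1,0],G[0,0]))-yawh,"roll",np.degrees(np.arcsin(G[2,1])),"F",np.array(s["wrist_force"]))
    if zh is not None:
        R=tilt(yawh,phi)@np.array([[0,0,-1],[0,1,0],[1,0,0]]) # cover rot: x=tool z, z=-tool x
        Gd=np.eye(4); Gd[:3,:3]=R; Gd[:3,3]=O+u*zh/1000+[0,0,.088+h/1000]-R@[-.094,0,0]
        Wd=Gd@np.linalg.inv(C); delta(Wd[:3,3],Wd[:3,:3])
E
python3 -c "
from pnp import *
rep(20,5,20)"
```

```text
clock 11.0833 tip zh,y,h mm [16.531   0.953  30.6603] plate end [179.0582   1.0657  89.9386] tilt 20.038356850205485 yaw rel 0.03974427704399863 roll -0.17839608192723813 F [-1.0864  0.0685 -2.575 ]
shift cm [ 0.348  -0.1166 -2.5713] turn [0.1792 0.0344 0.0253]
```

Emit:
arm_command:
  rows: "1 0.4 -0.1 0 0.1 0 0; 1 0 0 0 0 0 0; 1 0 0 -0.6 0 0 0; 1 0 0 -0.6 0 0 0; 1 0 0 -0.5 0 0 0; 1 0 0 0 0 0 0; 1 0 0 0 0 0 0"

```text
clock: 11.67
position: [0.6497, 0.2008, 0.1544]
tcp_rot: [[0.219, 0.02, 0.976], [-0.002, 1.0, -0.02], [-0.976, 0.002, 0.219]]
wrist_force: [-0.6, -0.1, -1.4]
gripper_width: 0.0287
```

```bash
python3 -c "
from pnp import *
rep(20,5,20)"
```

```text
clock 11.6667 tip zh,y,h mm [20.0396  0.2188 11.8637] plate end [182.5955   0.27    71.0632] tilt 20.01057788759421 yaw rel 0.018053938444147155 roll -0.05637103476468405 F [-0.6025 -0.0979 -1.422 ]
shift cm [-0.0036 -0.0268 -0.6878] turn [0.0566 0.0093 0.0025]
```

Emit:
arm_command:
  rows: "1 0 0 -0.4 0 0 0; 1 0 0 -0.3 0 0 0; 1 0 0 0 0 0 0; 1 -0.4 0 0 0 0 0; 1 -0.4 0 0 0 0 0; 1 -0.3 0 0 0 0 0; 1 0 0 0 0 0 0; 1 0 0 0 0 0 0"

```text
clock: 12.33
position: [0.6373, 0.2008, 0.1468]
tcp_rot: [[0.219, 0.02, 0.975], [-0.002, 1.0, -0.02], [-0.976, 0.002, 0.219]]
wrist_force: [0.5, 0.3, -2.8]
gripper_width: 0.0285
```

```bash
python3 -c "
from pnp import *
rep(2,2,20)
w=optics.get_image('wrist'); cv2.imwrite('pics/w7.png',w); cv2.imwrite('pics/w7z.png',cv2.resize(w[20:150,130:380],None,fx=3.2,fy=3.2,interpolation=cv2.INTER_CUBIC))"
```

```text
clock 12.3333 tip zh,y,h mm [ 7.6713 -0.0479  4.3285] plate end [170.2238   0.0055  63.5375] tilt 20.013903381776235 yaw rel 0.01882585487708166 roll -0.05237117197534728 F [ 0.4859  0.2851 -2.826 ]
shift cm [-0.5657  0.0127 -0.2348] turn [0.0527 0.0127 0.0002]
```

View pics/w7z.png

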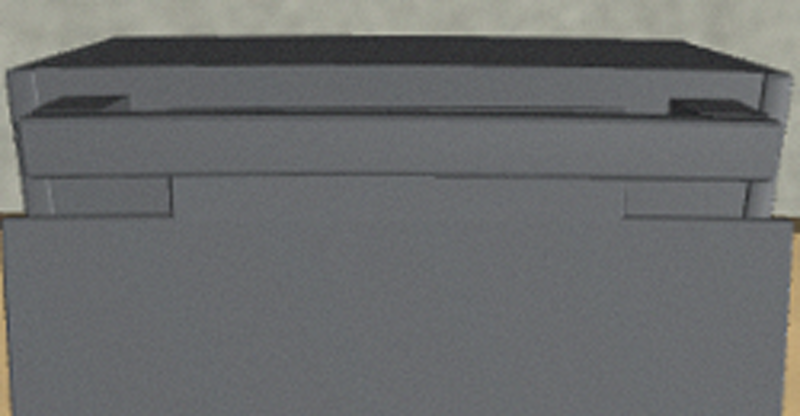

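The bar (rows 115–178) now crosses above the tongue (172–625), and the two are centred on each other within about 1 mm. I check the bar's position before swinging down.

```bash
python3 -c "
from pnp import *
c=cam('wrist'); f=lambda L:[(x/3.2+130-.35,y/3.2+20-.35) for x,y in L]
for z in (.112,): 
    P=plane(c,f([(22,116),(780,122),(28,177),(775,181)]),z); print([( (p-O)@u*1000,(p-O)@v*1000) for p in P])
P=plane(c,f([(8,70),(790,75)]),.088); print('deck end',[( (p-O)@u*1000,(p-O)@v*1000) for p in P])
"
```

```text
[(np.float64(4.644276088215403), np.float64(-49.49176213657983)), (np.float64(5.333958362697036), np.float64(49.97271074987447)), (np.float64(12.46793258066103), np.float64(-49.92120808918814)), (np.float64(12.938289181312811), np.float64(50.54278621354))]
deck end [(np.float64(0.9601099685918183), np.float64(-58.8011220562298)), (np.float64(1.6009113916011926), np.float64(58.92054867171748))]
```

Emit:
arm_command:
  rows: "1 -0.3 0 -0.1 0 0 0; 1 -0.2 0 -0.1 0 0 0; 1 0 0 0 0 0 0; 1 0.2 0 -0.35 0 2.5 0; 1 0.2 0 -0.35 0 2.5 0; 1 0.2 0 -0.35 0 2 0; 1 0 0 0 0 0 0; 1 0 0 0 0 0 0"

```text
clock: 13.05
position: [0.6376, 0.2012, 0.134]
tcp_rot: [[0.095, 0.02, 0.995], [-0.002, 1.0, -0.02], [-0.996, 0.0, 0.095]]
wrist_force: [0.5, 0.6, -2.2]
gripper_width: 0.0285
```

```bash
python3 -c "
from pnp import *
rep(1.5,2,6)"
```

```text
clock 13.05 tip zh,y,h mm [1.7714 0.2273 2.1776] plate end [170.4807   0.5002  40.4672] tilt 12.78698112533965 yaw rel 0.09267321615767421 roll -0.1806693703173343 F [ 0.5138  0.5686 -2.1748]
shift cm [ 0.4281 -0.0542 -1.0864] turn [ 0.3313  6.7813 -0.0623]
```

Emit:
arm_command:
  rows: "1 0.15 0 -0.37 0.1 2.3 0; 1 0.15 0 -0.37 0.1 2.3 0; 1 0.1 0 -0.3 0 2 0; 1 0 0 0 0 0 0; 1 0 0 0 0 0 0"

```text
clock: 13.47
position: [0.6405, 0.2016, 0.1237]
tcp_rot: [[-0.019, 0.02, 1.0], [0.002, 1.0, -0.02], [-1.0, 0.002, -0.019]]
wrist_force: [0.2, -0.8, -1.4]
gripper_width: 0.0289
```

```bash
python3 -c "
from pnp import *
rep(0.7,0.7,0)"
```

```text
clock 13.4667 tip zh,y,h mm [0.2768 0.6464 2.1345] plate end [172.2409   0.9428  21.0359] tilt 6.272473857104373 yaw rel 0.09875976742744341 roll -0.10868327121600511 F [ 0.2112 -0.8306 -1.3659]
shift cm [ 0.3519 -0.093  -1.1713] turn [ 0.2461  6.2686 -0.0927]
```

Emit:
arm_command:
  rows: "1 0.12 -0.05 -0.35 0.1 2 0; 1 0.12 0 -0.35 0.1 2 0; 1 0.08 0 -0.3 0 1.6 0; 1 0 0 0 0 0 0; 1 0 0 0 0 0 0"

```text
clock: 13.88
position: [0.6424, 0.2021, 0.1148]
tcp_rot: [[-0.111, 0.019, 0.994], [0.006, 1.0, -0.018], [-0.994, 0.004, -0.111]]
wrist_force: [-0.2, -1.1, -1.8]
gripper_width: 0.0288
```

```bash
python3 -c "
from pnp import *
rep(0.5,0.,0)"
```

```text
clock 13.8833 tip zh,y,h mm [-0.5847  1.1698  1.8275] plate end [172.3886   1.6231   4.8332] tilt 0.9954973614429034 yaw rel 0.1501539622559449 roll 0.0076400087525440264 F [-0.2307 -1.058  -1.8106]
shift cm [ 0.1473 -0.1449 -0.3481] turn [ 0.0136  0.9954 -0.1502]
```

Emit:
arm_command:
  rows: "1 0.12 -0.1 -0.1 0 0.5 0; 1 0 0 -0.1 0 0.3 0; 1 0 0 -0.1 0 0 0; 1 0 0 0 0 0 0; 1 0 0 0 0 0 0"

```text
clock: 14.3
position: [0.643, 0.2018, 0.1128]
tcp_rot: [[-0.121, 0.018, 0.993], [0.006, 1.0, -0.017], [-0.993, 0.004, -0.121]]
wrist_force: [0.2, -0.4, -0.4]
gripper_width: 0.0287
```

```bash
python3 -c "
from pnp import *
rep(0.5,0.,0)
w=optics.get_image('wrist'); cv2.imwrite('pics/w8.png',cv2.resize(w,(800,600),interpolation=cv2.INTER_CUBIC))"
```

```text
clock 14.3 tip zh,y,h mm [-0.2214  0.801   0.8037] plate end [172.7729   1.3999   2.0727] tilt 0.4202731468887621 yaw rel 0.19834780720484368 roll 0.02776368722676785 F [ 0.1969 -0.4093 -0.357 ]
shift cm [ 0.0872 -0.1139 -0.1503] turn [-0.019   0.4208 -0.1984]
```

View pics/w8.png

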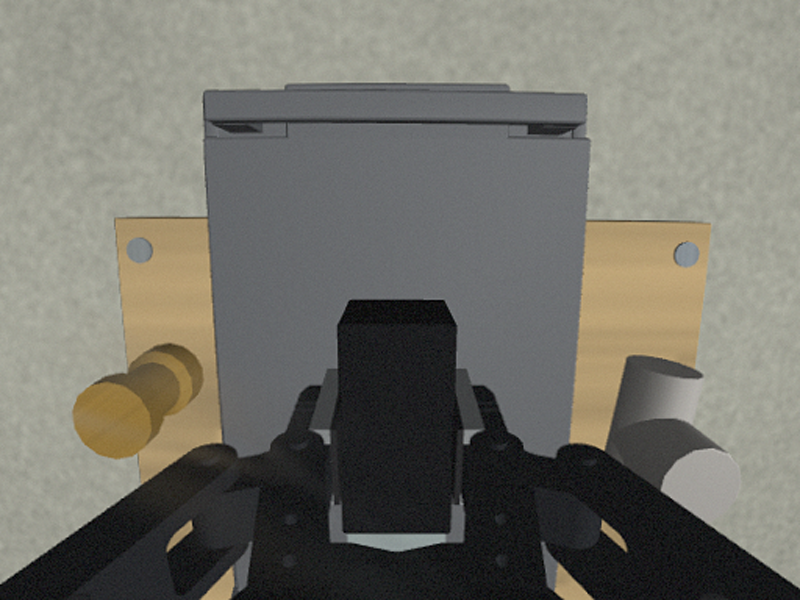

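The tongue pokes out just past the bar at row 83–90, which fits a tip 1 to 2 mm past the deck's end. The cover is about 1 mm above the rim. I lower the rest of the way.

Emit:
arm_command:
  rows: "1 0.1 -0.05 -0.1 0 0.4 0; 1 0 0 -0.1 0 0 0; 1 0 0 -0.1 0 0 0; 1 0 0 0 0 0 0; 1 0 0 0 0 0 0"

```text
clock: 14.77
position: [0.6442, 0.2015, 0.1109]
tcp_rot: [[-0.128, 0.018, 0.992], [0.007, 1.0, -0.017], [-0.992, 0.005, -0.128]]
wrist_force: [-1.7, 0.4, 2.8]
gripper_width: 0.029
```

```bash
python3 -c "
from pnp import *
rep(0.5,0.,0)"
```

```text
clock 14.7667 tip zh,y,h mm [ 0.84   0.497 -0.396] plate end [173.8388   1.1418  -0.3459] tilt 0.016592938703138254 yaw rel 0.21354254995898136 roll 0.055835234076673596 F [-1.6728  0.3685  2.809 ]
shift cm [-0.0349 -0.0822  0.0368] turn [-0.0555  0.0178 -0.2136]
```

Contact is made (about 4 N) and the cover is flat by the tool pose. Releasing and withdrawing.

Emit:
arm_command:
  rows: "-1 0 0 0 0 0 0; -1 0 0 0 0 0 0; -1 0 0 0 0 0 0; -1 0 0 0 0 0 0; -1 0 0 0 0 0 0; -1 0.05 0 1 0 0 0; -1 0.1 0 1.5 0 0 0; -1 0.2 0 2 0 0 0; -1 0 0 3 0 0 0; -1 -2 0 3 0 0 0; -1 -3 -3 2 0 0 0; -1 -3 -4 1 0 0 0; -1 -3 -4 1 0 0 0; -1 0 -4 0 0 0 0; -1 0 -4 0 0 0 0; -1 0 -4 0 0 0 0; -1 0 -4 0 0 0 0; -1 0 0 0 0 0 0"

```text
clock: 16.27
position: [0.5427, -0.062, 0.2636]
tcp_rot: [[-0.121, 0.012, 0.993], [0.009, 1.0, -0.011], [-0.993, 0.008, -0.121]]
wrist_force: [0.1, -1.7, -0.7]
gripper_width: 0.0854
```

```bash
python3 -c "
from h import *
a=optics.get_image('scene'); b=optics.get_image('top'); cv2.imwrite('pics/s9.png',a); cv2.imwrite('pics/t9.png',b)
f=lambda im:cv2.resize(im,(400,400),interpolation=cv2.INTER_CUBIC)
cv2.imwrite('pics/fin.png',np.hstack([f(a[200:360,220:420]),f(b[90:215,125:265])]))"
```

```text
(no output)
```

View pics/fin.png

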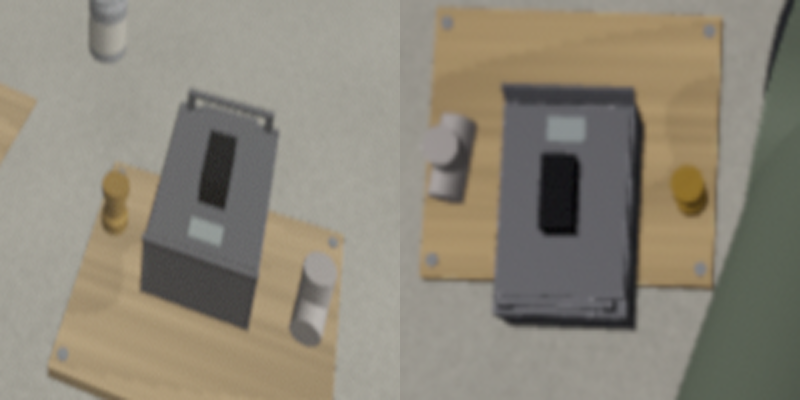

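The cover lies in the housing, inside the lip, with the tongue under the keeper. The bystanders are where they were. I do a last numeric check, then hand in.

```bash
python3 -c "
from pnp import *
ct,cs=cam('top'),cam('scene')
def blob(f,roi):
    x0,y0,x1,y1=roi; g=cv2.imread(f,0)[y0:y1,x0:x1]; n,l,st,c=cv2.connectedComponentsWithStats((g<40).astype(np.uint8))
    i=1+st[1:,4].argmax(); return c[i]+[x0,y0],st[i]
a=blob('pics/t9.png',(165,132,198,178)); b=blob('pics/s9.png',(312,248,345,288)); print(a,b)
P,e=tri(ct,a[0],cs,b[0]); d=P-O; print('block',P,'gap',e,'along',d@u*1000,'lat',d@v*1000,'h over rim',(P[2]-.088)*1000)
f=lambda L:[(400/400*0+125+x*140/400-.3,90+y*125/400-.3) for x,y in L]
print('can',plane(ct,[np.float64((256,246.2))],.09)); print('tee',plane(ct,f([(443,160)]) if 0 else f([(43,160)]),.04),'valve',plane(ct,f([(287,188)]),.055))
s=arm.state(); print(s['wrist_force'],np.abs(s['joint_vel']).max()); print(arm.finish_job())
"
```

```text
(array([180.3311, 150.6457]), array([  9,   7,  14,  24, 302], dtype=int32)) (array([326.3333, 276.4444]), array([ 8, 22, 13, 12, 90], dtype=int32))
block [0.6467 0.2029 0.0845] gap 0.008419812115941169 along 98.62274664632058 lat 2.9479003620609374 h over rim -3.5450436707571695
can [[0.402  0.0092 0.09  ]]
tee [[0.6863 0.3265 0.04  ]] valve [[0.6596 0.0941 0.055 ]]
[1.0182 0.2468 0.5718] 2.840546918728321
the job is handed in; nothing more can be done
None
```

The job is handed in at about 16 s of the 72 s. I pushed the housing over at its lip so it lies on its back on the board. I then took the cover off the stand, hooked its tongue under the keeper bar at about 20° and swung it down onto the rim. After that I let go and drew the arm clear.

**Checks that agreed**
- **Before release:** by the tool pose and the measured grip, the cover was flat to within 0.1° in tilt and turned 0.2°. Its tongue tip was within about 1 mm of the deck's end, and it sat about 1 mm off-centre. Contact force was about 4 N.
- **After release:** the last scene and top pictures show the cover inside the lip and the tongue end under the bar. The tee, valve and can are standing where they were. The can measured within 1 mm of its first position.

**Checks that failed or disagreed**
- **Seating after release:** my closing measurement of the grip block from two views is not usable, because the scene crop cut the block off and the rays missed each other by 8 mm. No number taken after release confirms the seating; only the pictures do.
- **Tee and valve:** the final hand-read positions differ by 7–8 mm from the first readings. I put this down to reading error, and it is well under the 30 mm limit.
- **Arm at rest:** when the job was handed in, one joint still read 2.8 degrees/s; the arm was well clear of everything.
- **Housing position:** the housing slid about 20 mm towards the robot as it fell. Its bottom end overhangs the board's edge by about 38 mm, within the 70 mm allowed.
- **Stand grasp:** the 25° lean at the stand hit joint limits, so I gripped the cover at an 18° lean instead.

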